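# Work the seized stow bolt free

## Task

One of the two white antenna pedestals came back with its stow bolt rusted brown and seized part way. Work that bolt, the one with the brown upright handle, free with short strokes: push it home towards the yellow keeper, draw it out 2 to 3 cm, push it home, draw it out 2 to 3 cm and push it home once more, and only then pull it all the way out, away from the keeper, and let go. Leave the bright steel bolt of the other pedestal alone.

Things in the scene. Friction and masses are not known exactly. Their poses are not given: they have to be found in the camera images.
- rusty_bolt (a joint): slide of the rust-brown stow bolt, in m: 0 = home (nose through the yellow keeper), 0.070 = fully drawn out, hard stops at both; starts at 0.016 to 0.026. Moving it takes about 11 N plus 60 N per m/s (14 N at 50 mm/s), alike both ways and all along, before and after working; it stays where it is left.
- rusty_bolt_handle (a point): point on the axis of the rusty bolt's handle, an upright brown round post 18 mm thick that travels with the bolt: 82 mm above the table, 18 mm below the post's top. z is up; y runs along the bolt, pointing the way it is DRAWN OUT (from the yellow keeper). The post is bare from 62 mm above the table up; straps, rod and keeper lie below 60 mm. Open fingers have room all round.
- rusty_base: pedestal carrying the rusty bolt: white plate 210 x 250 mm (x, y), top 30 mm up, on rubber feet, fixed. Origin: centre of underside, on the table. Bolt line along y at x = -45 mm, keeper at y = +108 mm, drawn out along -y; handle at y = +32 mm when home, -38 mm when out. Motor at x = +50 mm, 78 mm high. Stands left or right, turned up to 30 degrees, the other pedestal opposite.
- clean_bolt_handle (a point): the same grip point (82 mm above the table) on the bright steel bolt of the other, otherwise like pedestal; not to be moved.

How it is judged:
By the outcome, as a careful person would: the job done as asked, in the order asked, and still so for the second after the job is handed in, with the robot touching nothing.
It also fails if it takes over 48 s, if anything falls off the work surface, if the arm or the gripper's body presses on something with over 40 N, if the wrist force passes 120 N, or if a joint passes its speed limit or range.

## Robot

A 7-joint arm with a two-finger parallel gripper is mounted at the origin on the work surface. World frame = base frame: x ahead of the robot, y to its left, z up, the work surface at z = 0. Lengths are in mm, angles in rad, forces in N, time in s.
With the tool pointing down it reaches from about 400 to 900 mm from the base axis. Payload 5.6 kg.
Tool frame: the origin (TCP) lies midway between the tips of the shut fingers; the grasp point (between the pads) lies 19 mm behind it; x points along the fingers, y is the direction in which the jaws open and shut, and the axes are right-handed (so a half turn about x gives the same grasp; the last joint's range is limited). The gripper opens to 92 mm and grips with 3 to 60 N. Pads are 20 mm wide; open, the fingers measure 128 mm over their backs; the gripper's body (75 mm by 189 mm) begins 69 mm behind the grasp point.
Start: joints at [-1.196, 0.468, -0.012, 1.603, 0.006, 1.071, -0.056], TCP at [263.778, 594.079, 214.592] pointing down, gripper open.
Joint ranges: [-2.53, 2.53], [-0.31, 2.02], [-1.57, 1.55], [0.28, 2.44], [-1.29, 4.43], [0.15, 1.84], [-2.92, 2.92]. Speed limits (rad/s): [2.57, 2.57, 3.14, 3.14, 3.14, 3.14, 3.14].

## Interface

Orientations are given as a rotation vector (axis times angle).
In Python, from cell import robot, grip, kin, viewer gives the robot as it stands. Calls block until the motion is done:
- robot.movep(position, orientation): joint-space move of the TCP to a pose.
- robot.servo_line(position, feed=150, rotation=None): straight line of the TCP; rotation=None keeps the orientation; feed is the mean speed in mm/s.
- robot.goto_joints(angles): joint-space move.
- grip(opening, newtons=None): opening from 0.0 (shut) to 1.0 (fully open); newtons is the grip in N (None keeps the last); returns when the fingers have stopped.
- robot.hold(seconds).
- kin.ik(position, orientation): joint angles nearest the present ones, or None.
- robot.observe(): the state.
- viewer.read_camera(name): name is "side" or "top" or "wrist"; returns the picture (480x640x3 uint8, red, green, blue); there is no depth.
- viewer.camera_info(name): a dict with "camera_matrix" (3x3 intrinsics, pixels), "k1" (the pictures are not rectified: a ray, as slopes to the right and down, at radius r is drawn at 1 + k1 r^2 times it, then the intrinsics apply), "R" (3x3) and "t" (3): a world point X has camera coordinates R X + t. Camera axes: x right, y down, z forward; pixel columns grow to the right and rows downward; lengths in mm; the calibration is good to about 2 mm. A picture is of the moment at which its call begins: read the wrist's pose just before it. camera_info takes no time and is no camera call; for the wrist camera it gives the pose at the moment of the call.
A pose or a line that the arm cannot do raises robot.IKError and nothing moves.
- robot.job_done(): hands the job in, once; it reports no verdict.
Trained networks look in the newest picture that a camera, given by its name, has taken for a name from the list of things; names that differ only in an ending like _2 or _b are one class to them, and where a whole thing is asked for, a point or a joint stands for the part that bears it (a point fixed in the world has none). Each returns a list of dicts, best first, with "confidence" (0 to 1); they miss things now and then, are a little off and sometimes report something else, mostly with a low value. They report only what shows in the picture. A call takes as long as a camera call.
- viewer.silhouettes(name, camera): "mask" (480x640 bool, what is visible of it).
- viewer.pinpoint(name, camera): "at" ([x, y, z] in mm, in the coordinates of the camera as it stood for that picture, good to about 4 mm: a listed point, or the origin of a listed thing).
The state is a dict: "t": time; "joints": joint angles; "joint_velocities": joint speeds; "joint_torque": joint torques, N m; "tcp_pos": TCP position; "tcp_rot": TCP orientation; "contact_force": force on the tool from outside, world axes, zero at the start; "wrist_torque": the same for the moment, N m; "grip_width": opening from 0.0 (shut) to 1.0 (fully open).
Only numpy, scipy, OpenCV 4.12 (cv2) and the standard library are available. Lean on these libraries where they do the work, as an engineer would, in place of code of your own. Each camera call takes 0.05 s, during which the arm holds its last target.

## Working session

There is one attempt and no reset: what is moved stays moved. The work goes in short steps, each a Python script; the robot and the scene stay as the last script left them, time stands still between calls to the robot, and variables do not carry over. Pictures are saved under pics/ and viewed, and the job is handed in when it is done.

```bash
mkdir -p pics; ls; python3 - <<'E'
from cell import robot, grip, kin, viewer
import cv2, numpy as np
s=robot.observe(); print(s['t'],s['tcp_pos'],s['tcp_rot'],s['contact_force'],s['grip_width'])
for c in ("top","side"):
    im=viewer.read_camera(c); cv2.imwrite(f'pics/{c}0.png',im[:,:,::-1])
    i=viewer.camera_info(c); R=np.array(i['R']);t=np.array(i['t'])
    for n in ("rusty_bolt_handle","clean_bolt_handle","rusty_base"):
        for d in viewer.pinpoint(n,c)[:3]:
            print(c,n,round(d['confidence'],2),np.round(R.T@(np.array(d['at'])-t),1))
print(robot.observe()['t'])
E
```

```text
pics
0.0 [263.58066895 593.52039246 213.65211897] [ 0.32636476  1.54604678 -0.32916979] [-0.20055711 -0.01423982 -0.15265167] 0.9999868135184687
top rusty_bolt_handle 0.59 [ 522.7 -221.9   87.5]
top clean_bolt_handle 0.65 [507.5 201.4  79.2]
top rusty_base 0.78 [ 570.6 -221.    -1.2]
side rusty_bolt_handle 0.7 [ 522.  -221.8   80.9]
side clean_bolt_handle 0.58 [507.7 200.6  80.9]
side rusty_base 0.78 [ 566.  -220.8    0.8]
0.4
```

View pics/top0.png

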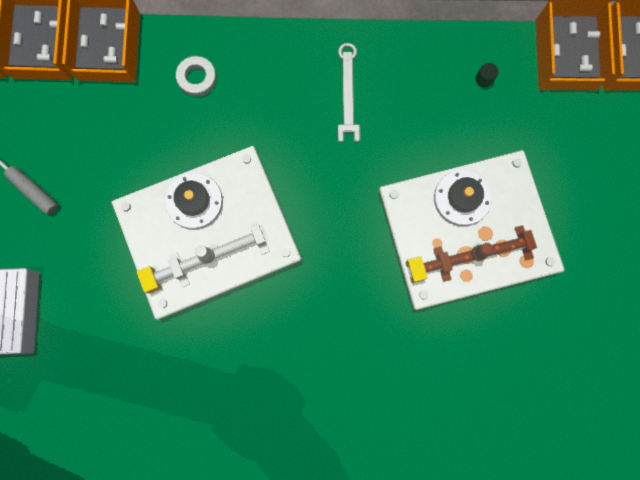

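View pics/side0.png

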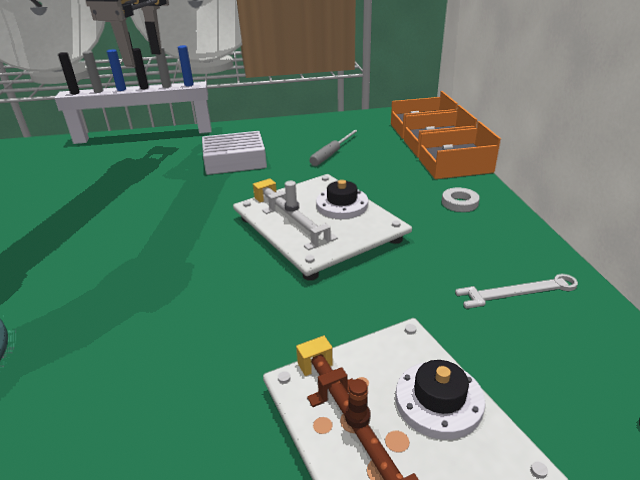

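The top view shows the rusty pedestal at right: plate corners are near (380,188), (524,152), (563,270) and (414,308), the yellow keeper is at (417,269), and the brown handle is at (483,250). The clean bolt's handle, at left, is at (205,254). The side view agrees. Next I'll get the pedestal's yaw and refine the handle position.

```bash
cat > h.py <<'E'
from cell import robot, grip, kin, viewer
import cv2, numpy as np
def ray(c,px,z):
    i=viewer.camera_info(c); R=np.array(i['R']);t=np.array(i['t']);K=np.array(i['camera_matrix'])
    p=cv2.undistortPoints(np.array(px,float).reshape(-1,1,2),K,np.array([i['k1'],0,0,0,0.]))[:,0]
    d=np.c_[p,np.ones(len(p))]@R; o=-R.T@t
    return o+d*((z-o[2])/d[:,2])[:,None]
def proj(c,X):
    i=viewer.camera_info(c); R=np.array(i['R']);t=np.array(i['t'])
    return cv2.projectPoints(np.array(X,float).reshape(-1,1,3),cv2.Rodrigues(R)[0],t,np.array(i['camera_matrix']),np.array([i['k1'],0,0,0,0.]))[0][:,0]
E
python3 - <<'E'
from h import *
im=cv2.imread('pics/top0.png'); 
viewer.read_camera('top')
m=viewer.silhouettes('rusty_base','top')[0]; print(m['confidence'])
mk=m['mask'].astype(np.uint8); cs=max(cv2.findContours(mk,0,1)[0],key=cv2.contourArea)
W=ray('top',cs[:,0],30)[:,:2].astype(np.float32)
r=cv2.minAreaRect(W); print('rect',r)
box=cv2.boxPoints(r); c=np.array(r[0])
# y axis: long (250) side, pointing to keeper
kp=ray('top',[[417,269]],50)[0]; hd=ray('top',[[480,250]],95)[0]; print('keeper',kp,'handle px',hd)
e=[box[1]-box[0],box[2]-box[1]]; e=max(e,key=np.linalg.norm); e/=np.linalg.norm(e)
if e@(kp[:2]-c)<0:e=-e
ex=np.array([e[1],-e[0]])
print('y axis',e,np.degrees(np.arctan2(e[1],e[0])))
for s in (0.016,0.021,0.026):
    p=c-45*ex+(32-1000*s)*e; print(s,p)
for n in('top',):
  for d in viewer.silhouettes('rusty_bolt_handle','top')[:1]:
    ys,xs=np.nonzero(d['mask']); print(d['confidence'],xs.min(),xs.max(),ys.min(),ys.max(),len(xs))
P=[[*(c-45*ex+(32-20)*e),z] for z in(82,100)]+[[*(c-45*ex+108*e),50]]
print(proj('top',P))
o=im.copy(); cv2.polylines(o,[np.round(proj('top',np.c_[box,[30]*4])).astype(int)],1,(0,0,255),1)
for q in proj('top',P): cv2.circle(o,tuple(int(v) for v in np.round(q)),2,(255,0,0),-1)
o=cv2.resize(o[130:330,360:580],None,fx=3,fy=3)
cv2.imwrite('pics/top1.png',o)
im=cv2.imread('pics/side0.png'); print('side',proj('side',P))
print(robot.observe()['t'])
E
```

```text
0.82
rect ((563.9177856445312, -217.9646453857422), (211.14718627929688, 252.02957153320312), 15.507634162902832)
keeper [ 493.17511997 -129.37745124   50.        ] handle px [ 517.67834192 -215.88579011   95.        ]
y axis [-0.26736656  0.96359485] 105.50762
0.016 [ 516.2781539  -214.57862282]
0.021 [ 517.61498666 -219.39659691]
0.026 [ 518.95181942 -224.21457148]
0.65 424 525 238 271 993
[[479.25156436 251.63401375]
 [482.68373369 249.70666832]
 [414.81216934 269.90218764]]
side [[353.15930918 394.4323083 ]
 [353.30896951 381.74064446]
 [312.75082193 352.40979321]]
0.55
```

View pics/top1.png

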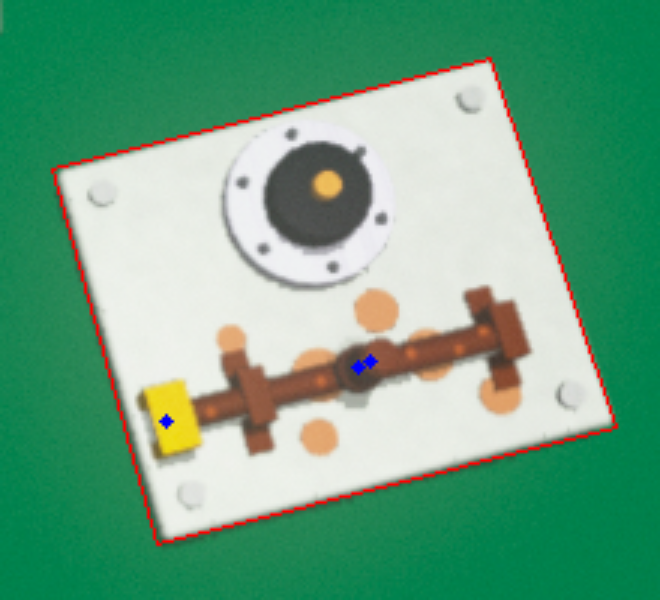

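The fitted rectangle is 211 x 252 mm, which matches the plate, and the yaw is 15.5°. The handle measures about (518.5, -220), so s ≈ 22 mm. I'll move above it with the jaws opening along the bolt and check with the wrist camera.

```bash
cat >> h.py <<'E'
from scipy.spatial.transform import Rotation as Ro
c=np.array([563.9,-218.0]); e=np.array([-0.26737,0.96359]); ex=np.array([e[1],-e[0]])
def pt(s,z,lat=0): return [*(c+(lat-45)*ex+(32-s)*e),z]
def rots():
    out=[]
    for sg in(1,-1):
        x=np.array([0,0,-1.]); y=sg*np.array([*e,0]); out.append(Ro.from_matrix(np.c_[x,y,np.cross(x,y)]).as_rotvec())
    return out
E
python3 - <<'E'
from h import *
s=robot.observe(); q0=np.array(s['joints']); print(Ro.from_rotvec(s['tcp_rot']).as_matrix().round(2))
best=None
for r in rots():
    q=kin.ik(pt(22,180),r); print(r.round(3),None if q is None else np.round(q,2))
    if q is not None and (best is None or abs(q-q0).max()<best[0]): best=(abs(np.array(q)-q0).max(),r)
np.save('rot.npy',best[1])
robot.movep(pt(22,180),best[1])
s=robot.observe(); print(s['t'],s['tcp_pos'],pt(22,180),s['contact_force'])
i=viewer.camera_info('wrist'); R=np.array(i['R']);t=np.array(i['t'])
im=viewer.read_camera('wrist'); o=im[:,:,::-1].copy()
for n in ("rusty_bolt_handle","rusty_base"):
    for d in viewer.pinpoint(n,'wrist')[:2]: print(n,round(d['confidence'],2),np.round(R.T@(np.array(d['at'])-t),1))
for q in proj('wrist',[pt(22,82),pt(22,100)]): print(q); cv2.circle(o,tuple(int(v) for v in np.round(q)),3,(255,0,0),-1)
cv2.imwrite('pics/w1.png',o); print(robot.observe()['t'])
E
```

```text
[[ 0.    0.41  0.91]
 [ 0.    0.91 -0.41]
 [-1.    0.    0.  ]]
[-0.212  1.56   0.212] [-0.17  0.41  0.65  1.89 -0.3   0.95  2.46]
[ 2.077  0.283 -2.077] [-0.42  0.52  1.01  1.9  -0.52  1.01 -0.47]
3.55 [ 518.32317368 -219.43451319  179.83631435] [np.float64(517.86475), np.float64(-220.39575000000002), 180] [0.51570429 0.03238758 0.61681356]
rusty_bolt_handle 0.58 [ 519.  -223.4   75.7]
rusty_base 0.89 [ 568.9 -222.3   -0. ]
[318.84394127 244.64260251]
[318.91373313 253.49556449]
3.7
```

View pics/w1.png

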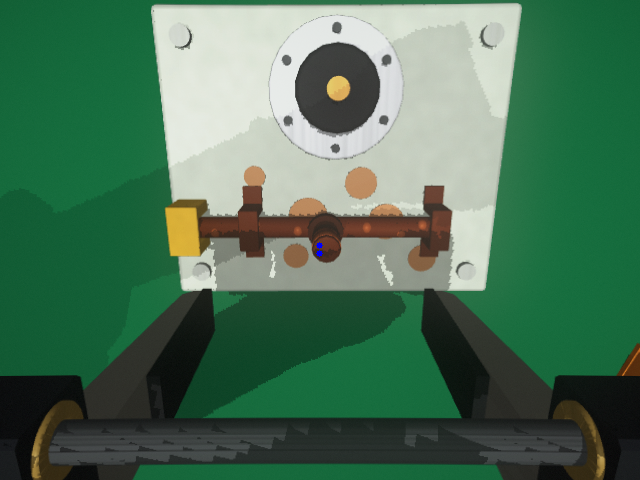

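In the wrist view the post's top is centred near (326,247), while I predicted (319,253), so the post is a few mm further out. The bolt line is level in the image, so the yaw is right. I'll correct for this and descend.

```bash
python3 - <<'E'
from h import *
p=ray('wrist',[[326,247],[319,253.5]],100); print(p)
d=p[0,:2]-c; print('lat',d@ex+45,'s',32-d@e)
rot=np.load('rot.npy')
d2=np.array([519,-223.4])-c; print('net lat',d2@ex+45,'s',32-d2@e)
lat,s=d@ex+45,32-d@e
robot.movep(pt(s-1,130,lat*0.7),rot)
im=viewer.read_camera('wrist'); o=im[:,:,::-1].copy()
P=proj('wrist',[pt(s,100,lat)]); print(P)
cv2.imwrite('pics/w2.png',o)
st=robot.observe(); print(st['t'],st['tcp_pos'],pt(s-1,130,lat*.7))
E
```

```text
[[ 523.09540739 -223.4556757   100.        ]
 [ 517.87626629 -220.44784507  100.        ]]
lat 4.2224185934629475 s 26.34711062450331
net lat 0.2910110000000259 s 25.198473000000014
[[319.39602263 281.4591181 ]]
4.0667 [ 521.44754198 -223.35097397  130.55574593] [np.float64(521.6077432004058), np.float64(-222.8307286851312), 130]
```

View pics/w2.png

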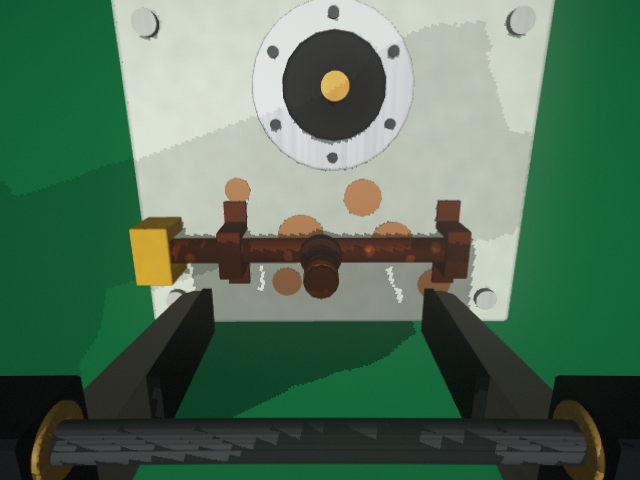

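The post's top is at (321,281), where I predicted (319,281). I'll descend, grip with a slight bias towards home, and push home with force feedback.

```bash
cat >> h.py <<'E'
Z=67; rot=None
def S(st): 
    d=np.array(st['tcp_pos'][:2])-c; return 32-d@e
def F(st): return float(np.array(st['contact_force'][:2])@e)   # along +e (home dir)
def pushhome(cmd,lat,fth=24,step=3,lim=40,feed=40):
    log=[]
    for k in range(lim):
        cmd-=step; robot.servo_line(pt(cmd,Z,lat),feed)
        st=robot.observe(); log.append((round(cmd,1),round(S(st),1),round(F(st),1)))
        if abs(F(st))>fth: break
    return cmd,log
E
python3 - <<'E'
from h import *
lat=3.2; s=24.8
robot.servo_line(pt(s,Z,lat),80)
a=robot.observe(); print(a['t'],S(a),a['tcp_pos'],a['contact_force'])
grip(0.0,45)
a=robot.observe(); print(a['t'],S(a),a['grip_width'],a['contact_force'],a['wrist_torque'])
cmd,log=pushhome(s,lat,lim=4); print(log,robot.observe()['t'],robot.observe()['grip_width'])
im=viewer.read_camera('wrist'); cv2.imwrite('pics/w3.png',im[:,:,::-1])
E
```

```text
5.0083 25.187822685516938 [ 521.94068503 -222.57298719   67.29098862] [ 0.27808855 -0.30051876  0.28403425]
6.125 26.585388924663533 0.1848804029074077 [ 2.05263639 -4.95978244 -2.92079118] [-0.92959138 -0.28404342 -0.01207312]
[(21.8, np.float64(25.1), -9.8), (18.8, np.float64(22.6), -10.7), (15.8, np.float64(19.7), -10.9), (12.8, np.float64(16.7), -11.0)] 7.125 0.18410290557673423
```

View pics/w3.png

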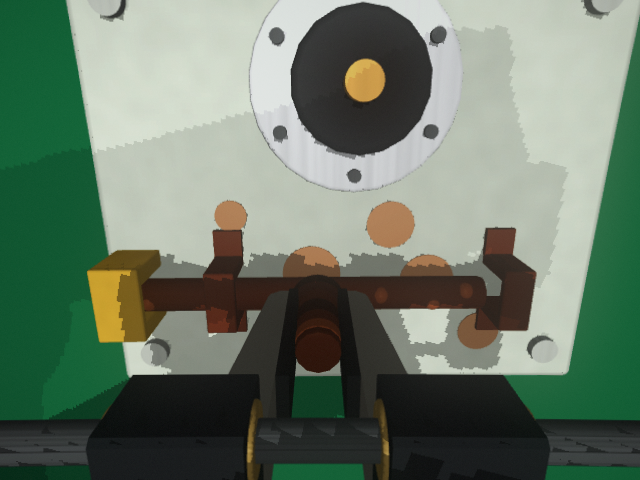

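The wrist view shows the post at (318,345), held between both pads. It's moving with the gripper at about 11 N, with around 4 mm of arm compliance. Continuing home.

```bash
python3 - <<'E'
from h import *
cmd,log=pushhome(12.8,3.2,fth=28,lim=12); 
for l in log: print(l)
a=robot.observe(); print(a['t'],a['grip_width'],a['contact_force'],a['tcp_pos'])
E
```

```text
(9.8, np.float64(13.7), -10.8)
(6.8, np.float64(10.7), -10.8)
(3.8, np.float64(7.7), -10.9)
(0.8, np.float64(4.8), -11.0)
(-2.2, np.float64(1.7), -10.6)
(-5.2, np.float64(1.7), -19.3)
(-8.2, np.float64(1.7), -27.2)
(-11.2, np.float64(1.8), -35.2)
9.175 0.1897796203259743 [ 16.29414091 -32.05361497 -33.76338158] [ 515.47742153 -200.06452129   67.29991847]
```

Home stop is at S = 1.7 (force jumped to 35 N with no motion). Now the first draw of 25 mm, so S = 26.7.

```bash
python3 - <<'E'
from h import *
lat=3.2
robot.servo_line(pt(20,Z,lat),60)
a=robot.observe(); print(a['t'],S(a)-1.7,F(a),a['contact_force'][2],a['grip_width'])
lag=20-S(a); cmd=26.7+lag
robot.servo_line(pt(cmd,Z,lat),50); robot.hold(0.1)
a=robot.observe(); print(a['t'],cmd,S(a)-1.7,F(a),a['contact_force'][2],a['grip_width'])
im=viewer.read_camera('wrist'); cv2.imwrite('pics/w4.png',im[:,:,::-1])
E
```

```text
9.8417 14.483818825732822 9.406793365426166 8.998562549506808 0.18938832789961865
10.3 30.516181174267178 24.529991258232254 10.548777408848464 10.192828913373535 0.18647824860343307
```

View pics/w4.png

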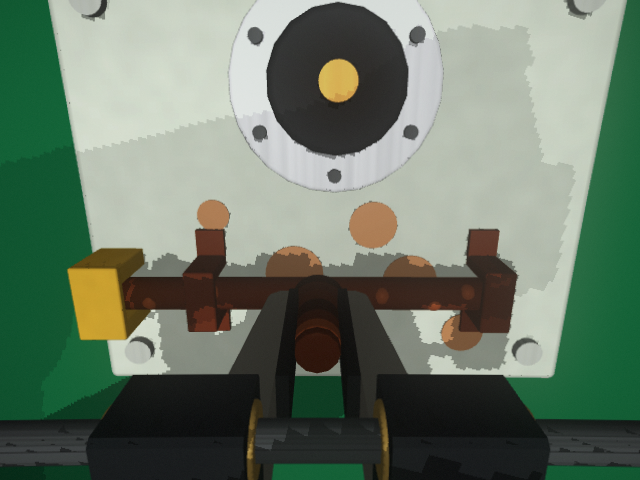

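The post is still centred in the pads at (317,345), drawn about 24.5 mm. Now home, a second 25 mm draw, and home again.

```bash
python3 - <<'E'
from h import *
lat=3.2
def home(c0):
    robot.servo_line(pt(2,Z,lat),60)
    cmd,log=pushhome(2,lat,fth=28,lim=8); a=robot.observe(); print('home',log[-4:],a['t'],a['contact_force'][2],a['grip_width'])
    return S(a)
h=home(30)
if abs(h-1.7)<1.5:
    robot.servo_line(pt(h+25+3.9,Z,lat),55); robot.hold(0.1)
    a=robot.observe(); print('out',a['t'],S(a)-h,F(a),a['grip_width'])
    if 21.5<S(a)-h<28.5: h2=home(30); print(h,h2)
im=viewer.read_camera('wrist'); cv2.imwrite('pics/w5.png',im[:,:,::-1])
im=viewer.read_camera('side'); cv2.imwrite('pics/s5.png',im[:,:,::-1])
E
```

```text
home [(-1, np.float64(2.8), -10.9), (-4, np.float64(1.7), -15.1), (-7, np.float64(1.8), -24.1), (-10, np.float64(1.8), -31.8)] 11.975 -30.08181608050811 0.1864061943534145
out 12.9667 24.646274379961735 10.233953686323792 0.18543531208271158
home [(-1, np.float64(2.7), -11.1), (-4, np.float64(1.7), -15.8), (-7, np.float64(1.8), -23.0), (-10, np.float64(1.8), -32.2)] 14.5917 -29.74556894748771 0.18414701819568888
1.7817445432729997 1.7728429218415656
```

View pics/w5.png

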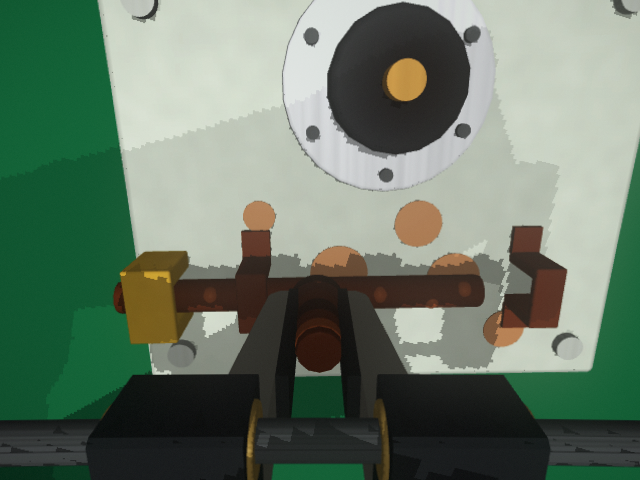

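View pics/s5.png

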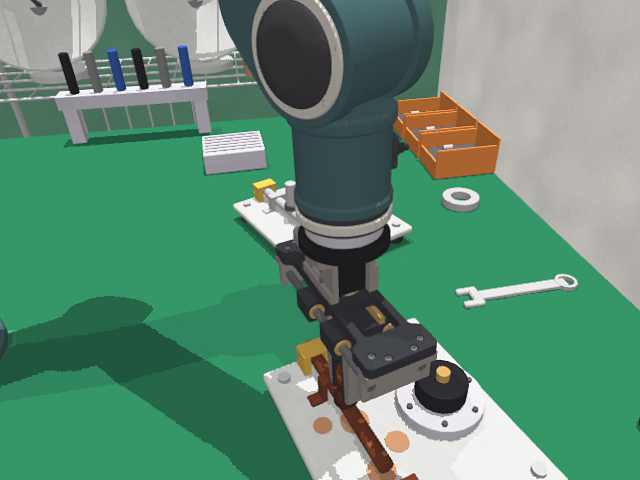

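The wrist view shows the bolt nose through the keeper at (118,297), so the bolt is home. The side view shows the gripper on the post and clear of the motor. Now the full draw to the hard stop, expected at S ≈ 71.8.

```bash
python3 - <<'E'
from h import *
lat=3.2
robot.servo_line(pt(66,Z,lat),55)
cmd=66
for k in range(10):
    cmd+=3; robot.servo_line(pt(cmd,Z,lat),40); a=robot.observe(); print(cmd,round(S(a)-1.75,1),round(F(a),1))
    if F(a)>28: break
print(a['t'],a['grip_width'],a['contact_force'])
# unload slightly before release
robot.servo_line(pt(S(a),Z,lat),60); a=robot.observe(); print('unload',S(a)-1.75,F(a))
im=viewer.read_camera('wrist'); cv2.imwrite('pics/w6.png',im[:,:,::-1])
E
```

```text
69 62.7 11.1
72 65.7 10.1
75 68.7 10.9
78 69.9 16.0
81 69.9 22.1
84 69.8 30.7
17.725 0.1850232461616176 [-14.24194252  27.8589144   26.71941917]
unload 69.50550611117525 -0.830633259255506
```

View pics/w6.png

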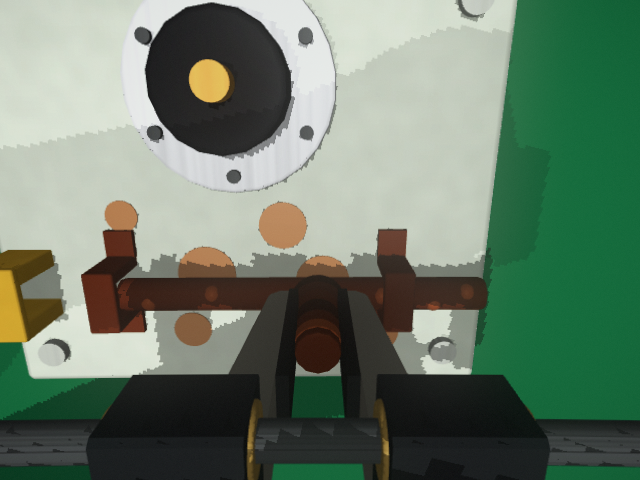

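The view shows the bolt nose drawn back to (120,293), clear of the keeper, after reaching the hard stop at 69.9 mm. The load is now about 0, so I'll release, lift and check.

```bash
python3 - <<'E'
from h import *
lat=3.2
grip(0.8); a=robot.observe(); print(a['t'],a['grip_width'],a['contact_force'])
p=np.array(a['tcp_pos']); p[2]=200
robot.servo_line(p,120)
a=robot.observe(); print(a['t'],a['contact_force'],a['tcp_pos'])
im=viewer.read_camera('wrist'); cv2.imwrite('pics/w7.png',im[:,:,::-1])
i=viewer.camera_info('wrist'); R=np.array(i['R']);t=np.array(i['t'])
for d in viewer.pinpoint('rusty_bolt_handle','wrist')[:1]:
    w=R.T@(np.array(d['at'])-t); print(d['confidence'],w,'s',32-(w[:2]-c)@e-1.75)
print(proj('wrist',[pt(71.7,100,3.2)]))
im=viewer.read_camera('top'); cv2.imwrite('pics/t7.png',im[:,:,::-1])
i=viewer.camera_info('top'); R=np.array(i['R']);t=np.array(i['t'])
for d in viewer.pinpoint('clean_bolt_handle','top')[:1]: print('clean',R.T@(np.array(d['at'])-t))
E
```

```text
19.0667 0.7976731790421041 [ 0.62559648 -0.46676368  0.17480271]
20.325 [-0.79678164  0.03474063 -0.49397265] [ 533.789815   -266.98441159  199.22009918]
0.84 [ 532.40663896 -266.90560895   78.01598076] s 68.95457578214773
[[318.90543811 242.8012716 ]]
clean [507.27910568 204.19500879  80.62011382]
```

View pics/w7.png

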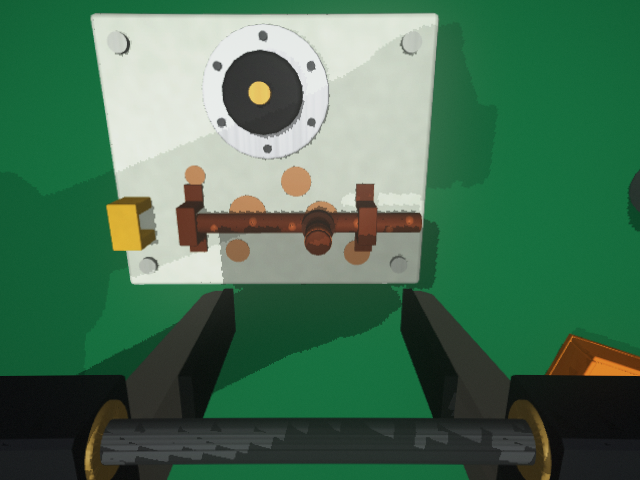

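View pics/t7.png

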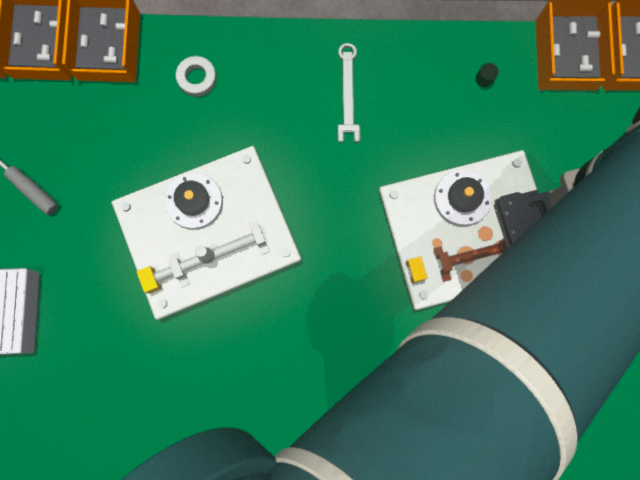

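The post's top is at (318,241), where I predicted (319,243) for fully out. The nose is clear of the keeper, the clean handle is still at (205,254), and the gripper is free. Handing in.

```bash
python3 - <<'E'
from h import *
robot.job_done(); print(robot.observe()['t'])
E
```

```text
the job is handed in; nothing more can be done
the job is handed in; nothing more can be done
```

I worked the rusty bolt free in the order you asked, pulled it all the way out and let go. I handed the job in shortly after 20.3 s on the robot's clock, against the 48 s limit.

| Step | Measured |
|---|---|
| Pushed home | stop confirmed by a force rise to 35 N with no motion |
| Drawn out | about 24.5 mm |
| Pushed home | same stop, 32 N |
| Drawn out | about 24.6 mm |
| Pushed home | same stop, 32 N |
| Pulled fully out | hard stop at 69.9 mm, 31 N |

- **Final bolt position:** the load was off before I opened the gripper. After lifting clear, the wrist picture puts the post within about 2 pixels of the fully-out position. The network estimate was 69.0 mm.
- **Other pedestal:** the clean bolt's handle is at the same pixel in the top view as before. The network put it at y = 204 mm against 201 mm at the start, within its 4 mm accuracy.
- **Forces:** the highest reading I saw was about 49 N at the wrist, during the first push home. That includes about 34 N vertical while pressing against the stop, which I did not trace to a cause. With the gripper clear, the reading was about 1 N.

The first camera estimates of the starting position disagreed by about 4 mm (22 against 26 mm). The home stop settled it at about 25 mm, and I measured all strokes from there.

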